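Push a rivet die home and set its air clamp lever to full

TASK

Get the rivet die clamped: push the steel die block along its channel until it is fully home against the stop, keeping it flat on the bed and never lifting it. Then push the clamp lever by its knob through the first detent (half clamp) and on to the second stop (full clamp), leaving the die home. Do not disturb the loose things lying around.

Things in the scene. Friction and masses are not known exactly. Their poses are not given: they have to be found in the camera images.
- station: Fixed die station: brown bed plate 300 x 120 mm, 12 mm thick; origin at the centre of its underside. Its x axis points away from the robot (within 15 deg) along a channel whose floor is the plate's top. Steel rails at y = -33.5 and +33.5 mm, 14 mm wide (53 mm clear between), tops 28 mm above the table, from x = -150 to +110 mm; channel open at the -x end.
- stop_face (a point): Middle of the cream stop block's face that closes the channel, at x = +100 mm, y = 0 of the station, 32 mm above the table. The stop block is 90 mm wide, 30 mm thick, its top 52 mm above the table.
- die: Loose die block in the channel: plain steel, 60 mm along the channel, 50 wide, 45 high (top 57 mm above the table), with a dark round post 26 mm across and 22 high on it; 0.3 to 0.6 kg. Origin at the centre of its underside, x towards the stop. It slides towards the station's +x; home, its front touches the stop and its origin is at x = +70 mm of the station. It starts 60 to 130 mm short.
- lever_unit: Fixed air clamp unit, left or right of the station (a green rivet tray is on the other side). Origin on the table under the lever's upright pivot; own -x points roughly to the robot and is mid-sweep. Brown plate x -135 to +65 mm, 130 mm wide, 12 thick; cream turret 46 mm high; on the -x side a steel quadrant, 58 mm from the pivot, top 42 mm up, with 3 dark notches and end pins up to 62 mm.
- lever_knob (a point): Centre of the upright black knob at the free end of the steel lever, 110 mm from the pivot axis and 79 mm above the table; it moves with the lever. The knob is a cylinder 26 mm across, from 56 to 101 mm above the table; the lever arm below it is 47 to 55 mm up.
- clamp_lever (a joint): Lever angle, rad, counter-clockwise from above. 0 = released, the start (arm 0.6 rad to the unit's +y side of its -x axis); 0.6 = first detent, half clamp (arm along -x); 1.2 = second stop, full clamp (arm on the -y side). A spring catch holds it at each and pulls it to the nearest; each stage takes 4 to 5 N at the knob and snaps on past about its middle. Hard stops at 0 and 1.2.
- tin: Bystander: small can 38 mm across, 55 mm high. Origin at its underside; leave it alone.
- spare_die: Bystander: round steel die 44 mm across, 45 mm high. Origin at its underside; leave it alone.
- screwdriver: Bystander: screwdriver 170 mm long, lying. Origin at its underside; leave it alone.
- oiler: Bystander: white bottle 48 mm across, 100 mm high. Origin at its underside; leave it alone.
- wrench: Bystander: wrench 150 mm long, lying. Origin at its underside; leave it alone.
- spare_block: Bystander: dark steel block 60 x 50 x 45 mm, on the table away from the station. Origin at its underside; leave it alone.
- stud_cup: Bystander: grey cup 64 mm across, 50 mm high. Origin at its underside; leave it alone.

How it is judged:
On the way, in this order (a step that is already met when the one before it is completed fails the run):
1. the die block is home against the stop while the lever has not yet been set (x of die in the frame of station between 0.066 and 0.074 m and z of die in the frame of station below 0.017 m and angle between die's own z axis and vertical below 0.1 rad and value of joint clamp_lever below 0.3 rad), for 0.1 s.
2. the lever is at the second stop (value of joint clamp_lever above 1.12 rad), for 0.2 s.
At the end, for the whole second after the job is handed in: The die block lies flat in its channel within 4 mm of home against the stop, at rest, and the clamp lever rests at the second stop (above 1.12 rad of 1.2) (x of die in the frame of station between 0.066 and 0.074 m and z of die in the frame of station below 0.017 m and angle between die's own z axis and vertical below 0.1 rad and value of joint clamp_lever above 1.12 rad and linear speed of die below 0.02 m/s and velocity of joint clamp_lever below 0.1 rad/s); the robot touches nothing.
It fails at once if the die block is lifted or tipped (z of die in the frame of station above 0.022 m or angle between die's own z axis and vertical above 0.25 rad).
It fails at once if a loose bystander is moved more than 25 mm (distance of any of tin, spare_die, screwdriver, oiler, wrench, spare_block, stud_cup from where it was at the start of the episode above 0.025 m).
It also fails if it takes over 56 s, if anything falls off the work surface, if the arm or the gripper's body presses on something with over 40 N, if the wrist force passes 120 N, or if a joint passes its speed limit or range.

ROBOT

A 6-joint arm with a two-finger parallel gripper is mounted at the origin on the work surface. World frame = base frame: x ahead of the robot, y to its left, z up, the work surface at z = 0. Lengths are in m, angles in rad, forces in N, time in s.
With the tool pointing down it reaches from about 0.4 to 0.825 m from the base axis. Payload 7 kg.
Tool frame: the origin (TCP) lies at the very end of the fingers, on their centre line; the grasp point (between the pads) lies 19 mm behind it (arm.pinch_z is the z of the grasp point in the tool frame, in m); z points along the fingers, y is the direction in which the jaws open and shut (so a half turn about z gives the same grasp; the last joint's range is limited). The gripper opens to 88 mm and grips with 3 to 60 N. Pads are 19 mm wide; open, the fingers measure 130 mm over their backs; the gripper's body (78 mm by 193 mm) begins 47 mm behind the grasp point.
Start: joints at [-0.941, 0.359, 0.012, 0, -1.224, -0.288], TCP at [0.226, -0.636, 0.227] pointing down, gripper open.
Joint ranges: [-3.07, 3.07], [-1.43, 2.12], [-1.02, 1.25], [-3.03, 1.67], [-3.05, -0], [-3.03, 3.03]. Speed limits (rad/s): [2.39, 2.39, 3.01, 3.14, 3.14, 3.14].

INTERFACE

Orientations are given as [roll, pitch, yaw] about the fixed x, y, z axes, in that order (R = Rz(yaw) Ry(pitch) Rx(roll)).
In Python, from station import arm gives the robot as it stands.
- The arm moves only by the tool drive_tool, never from a script. Its argument "targets" is a list of rows, each a list of 6 numbers: the shift along the world's x, y, z in units of 0.04 m (1.0 is 0.04 m), then the turn, a rotation vector about the world's x, y, z in units of 6 degrees (1.0 is 6 degrees). In form: [[x, y, z, wx, wy, wz], ...]. A call has 1 to 5 rows; each row shifts and turns the commanded pose from where the row before left it; what a row does not reach is not made up. A row lasts 1/8 s, in which the tool goes at most 62.5 mm and 10.7 degrees, less where a joint would pass 70% of its speed; a pose out of reach is approached as far as the arm can. A call with a number of a shift or a turn outside -1 to 1 is refused whole. A call with a gripper value outside its range is refused whole. "claw" is the opening, from 0 (shut) to 1 (fully open), set as the call begins (left out, the last holds). The fingers move at their own pace and stop on an object; "newtons" is the grip in N (left out, the last holds). Time passes only in rows, so rows that do not move let the fingers close. It gives the time, the measured TCP pose, the force and the opening at its end, in the units of the state.
- arm.get_state(): the state, without advancing time (a new reading comes with each control period).
- arm.grab_frame(name): name is "side" or "top"; returns (picture, depth): 420x560x3 uint8, red, green, blue; 420x560 float32, m along the optical axis (not along the pixel's ray), 0 where there is no reading.
- arm.get_calibration(name): a dict with "mtx" (3x3 intrinsics, pixels), "dist_coeffs" ([k1, k2, p1, p2, k3] as OpenCV has them; the pictures are not rectified), "origin" and "rotation" of the camera in the world. Camera axes: x right, y up, looking along -z (the intrinsics and any distortion apply to the point x, -y, -z); pixel columns grow to the right and rows downward; lengths in m; the calibration is good to about 2 mm. A picture is of the moment at which its call begins. get_calibration takes no time and is no camera call.
- arm.job_done(): hands the job in, once; it reports no verdict.
Trained networks look in the newest picture that a camera, given by its name, has taken for a name from the list of things; names that differ only in an ending like _2 or _b are one class to them, and where a whole thing is asked for, a point or a joint stands for the part that bears it (a point fixed in the world has none). Each returns a list of dicts, best first, with "score" (0 to 1); they miss things now and then, are a little off and sometimes report something else, mostly with a low value. They report only what shows in the picture. A call takes as long as a camera call.
- arm.search_frame(target, camera): "point" ([x, y, z] in m, in the coordinates of the camera as it stood for that picture, good to about 4 mm: the middle of the surface that is visible of it).
- arm.cut_out(target, camera): "pixels" (420x560 bool, what is visible of it).
- arm.landmark_of(target, camera): "point" ([x, y, z] in m, in the coordinates of the camera as it stood for that picture, good to about 4 mm: a listed point, or the origin of a listed thing).
The state is a dict: "t": time; "q": joint angles; "qd": joint speeds; "joint_efforts": joint torques, N m; "eef_pos": TCP position; "ee_rot": TCP orientation; "force": force on the tool from outside, world axes, zero at the start; "moment": the same for the moment, N m; "width": finger opening in m.
Only numpy, scipy, OpenCV 4.12 (cv2) and the standard library are available. Lean on these libraries where they do the work, as an engineer would, in place of code of your own. Each camera call takes 0.05 s, during which the arm holds its last target. There are 200 camera calls.

## Working session

There is one attempt and no reset: what is moved stays moved. The work goes in short steps, Python scripts to look and compute and a tool call to move; the robot and the scene stay as the last step left them, time stands still between calls to the robot, and variables do not carry over. Pictures are saved under pics/ and viewed, about 8 in all and at most 12, crops included, and the job is handed in when it is done.

Besides the shell and the picture viewer there is one more tool, called after ">>>" as a command line: name --pt "numbers of a row" for each row, then --argument value for the rest. drive_tool: Moves the arm, as the interface text tells. Shifts and turns lie within -1 to 1; 1 stands for 0.04 m of shift or 6 degrees of turn. Its arguments: {"type":"object","properties":{"targets":{"type":"array"},"claw":{"type":"number"},"newtons":{"type":"number"}},"required":["targets"]}

```bash
mkdir -p pics; cat > h.py <<'E'
from station import arm
import numpy as np, cv2
def w(p,cam):
    c=arm.get_calibration(cam); return np.array(c["rotation"])@np.array(p)+np.array(c["origin"])
def cloud(cam,depth):
    c=arm.get_calibration(cam); h,wd=depth.shape
    v,u=np.mgrid[:h,:wd]; pts=np.stack([u.ravel(),v.ravel()],1).astype(np.float32)[:,None]
    n=cv2.undistortPoints(pts,np.array(c["mtx"]),np.array(c["dist_coeffs"]))[:,0]
    d=depth.ravel(); P=np.stack([n[:,0]*d,-n[:,1]*d,-d],1)
    return (P@np.array(c["rotation"]).T+np.array(c["origin"])).reshape(h,wd,3)
E
cat > a.py <<'E'
from h import *
for cam in ["top","side"]:
    p,d=arm.grab_frame(cam); cv2.imwrite(f"pics/{cam}0.png",p[:,:,::-1]); np.save(f"{cam}d.npy",d)
    for n in ["station","stop_face","die","lever_unit","lever_knob","tin","spare_die","screwdriver","oiler","wrench","spare_block","stud_cup"]:
        r=arm.landmark_of(n,cam)
        print(cam,n,[(round(x["score"],2),np.round(w(x["point"],cam),3).tolist()) for x in r[:2]])
s=arm.get_state();print(s["t"],s["eef_pos"],s["ee_rot"],s["force"],s["width"])
E
python3 a.py
```

```text
top station [(0.81, [2.469, 2.153, 3.489]), (0.61, [2.552, 2.235, 3.571])]
top stop_face [(0.7, [2.265, 1.949, 3.285])]
top die [(0.73, [2.436, 2.12, 3.456]), (0.42, [2.529, 2.212, 3.548])]
top lever_unit [(0.69, [2.408, 2.091, 3.427])]
top lever_knob [(0.6, [2.265, 1.948, 3.284])]
top tin [(0.6, [2.473, 2.156, 3.492])]
top spare_die []
top screwdriver [(0.59, [2.392, 2.076, 3.412]), (0.45, [2.349, 2.033, 3.369])]
top oiler [(0.53, [2.436, 2.12, 3.456])]
top wrench [(0.64, [2.555, 2.238, 3.574])]
top spare_block [(0.66, [2.554, 2.237, 3.573]), (0.34, [2.413, 2.097, 3.433])]
top stud_cup [(0.65, [2.346, 2.029, 3.365])]
side station [(0.91, [4.261, 4.637, 4.799])]
side stop_face [(0.73, [4.181, 4.558, 4.72]), (0.3, [4.532, 4.909, 5.071])]
side die [(0.66, [4.246, 4.623, 4.785]), (0.49, [3.528, 3.904, 4.066])]
side lever_unit [(0.8, [3.716, 4.092, 4.255]), (0.72, [3.446, 3.823, 3.985])]
side lever_knob [(0.58, [3.526, 3.902, 4.065]), (0.51, [4.53, 4.907, 5.069])]
side tin [(0.67, [3.529, 3.906, 4.068]), (0.6, [3.847, 4.224, 4.386])]
side spare_die [(0.7, [4.527, 4.904, 5.066]), (0.52, [3.537, 3.914, 4.076])]
side screwdriver [(0.71, [4.245, 4.621, 4.784])]
side oiler [(0.76, [3.435, 3.812, 3.974])]
side wrench [(0.76, [5.237, 5.614, 5.776])]
side spare_block [(0.89, [4.904, 5.281, 5.443])]
side stud_cup []
1.3 [ 0.22621325 -0.6359406   0.2265456 ] [ 3.14158829e+00  7.02228509e-06 -2.79984146e+00] [-0.7361473   0.24680168 -0.06061487] 0.08744003831593467
```

The camera's "rotation" isn't a 3x3 matrix, so I'm checking its form.

```bash
python3 -c "
from h import *
for c in ['top','side']: print(arm.get_calibration(c))"
```

```text
{'mtx': array([[380.50125685,   0.        , 279.96510096],
       [  0.        , 380.50125685, 208.3212092 ],
       [  0.        ,   0.        ,   1.        ]]), 'dist_coeffs': array([-0.01848633,  0.        ,  0.        ,  0.        ,  0.        ]), 'origin': array([0.33151059, 0.01494656, 1.35096095]), 'rotation': array([ 0.16397652, -0.01303122, -1.54838679])}
{'mtx': array([[477.65402265,   0.        , 286.97073188],
       [  0.        , 477.65402265, 206.41295919],
       [  0.        ,   0.        ,   1.        ]]), 'dist_coeffs': array([0.04417153, 0.        , 0.        , 0.        , 0.        ]), 'origin': array([0.4359684 , 0.81278632, 0.97491861]), 'rotation': array([ 0.73574489,  0.00308468, -3.00783368])}
```

View pics/top0.png

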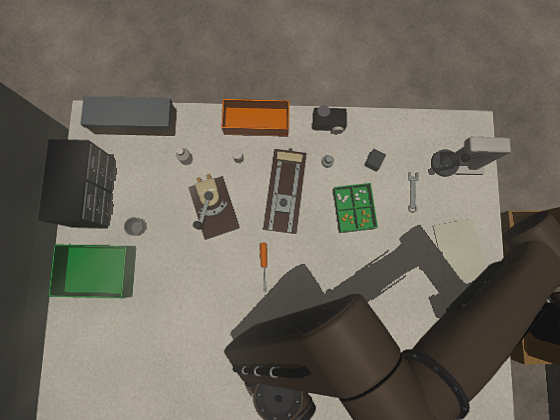

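View pics/side0.png

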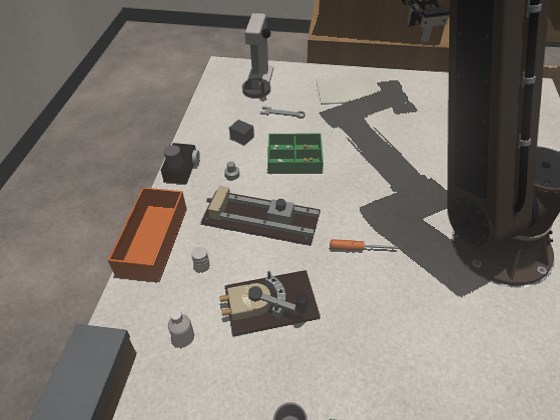

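The top view (up is +x, left is +y) shows the station at about (285,190), the die at (283,203), the lever unit at (212,205) and its knob near (200,224). The screwdriver is at (264,262). The rotation is an RPY vector, so I'll convert it.

```bash
sed -i 's/np.array(c\["rotation"\])/Ro.from_euler("xyz",c["rotation"]).as_matrix()/' h.py; sed -i '1i from scipy.spatial.transform import Rotation as Ro' h.py
sed -i 's/{cam}0/{cam}1/' a.py; python3 a.py
cat > b.py <<'E'
from h import *
for cam in ["top","side"]:
    P=cloud(cam,np.load(cam+"d.npy"))
    for n in ["station","die","lever_unit","lever_knob"]:
        r=arm.cut_out(n,cam)
        for x in r[:1]:
            m=x["pixels"]; Q=P[m]; print(cam,n,round(x["score"],2),m.sum(),np.round(np.median(Q,0),3))
            for lo,hi in [(.005,.02),(.022,.034),(.045,.0535),(.0535,.062),(.07,.085),(.09,.11)]:
                s=Q[(Q[:,2]>lo)&(Q[:,2]<hi)][:,:2].astype(np.float32)
                if len(s)>8:
                    c,sz,a=cv2.minAreaRect(s*1000); print("  z",lo,hi,len(s),np.round(s.mean(0),3),"rect",np.round(c),np.round(sz),round(a,1))
E
python3 b.py
```

```text
top station [(0.56, [0.62, -0.011, -0.001])]
top stop_face [(0.55, [0.724, -0.021, 0.035])]
top die [(0.57, [0.57, -0.008, 0.012])]
top lever_unit [(0.95, [0.585, 0.249, 0.001])]
top lever_knob [(0.62, [0.74, -0.335, 0.003]), (0.55, [0.481, 0.277, 0.079])]
top tin [(0.59, [0.62, -0.012, 0.001]), (0.42, [0.741, 0.163, 0.0])]
top spare_die [(0.54, [0.731, -0.168, -0.001])]
top screwdriver [(0.57, [0.344, 0.059, 0.001]), (0.4, [0.476, 0.509, -0.002])]
top oiler [(0.64, [0.732, 0.348, 0.001])]
top wrench [(0.8, [0.626, -0.478, 0.001])]
top spare_block [(0.86, [0.739, -0.336, 0.003]), (0.58, [0.733, 0.349, 0.005])]
top stud_cup [(0.62, [0.474, 0.508, -0.001]), (0.18, [0.726, -0.021, 0.034])]
side station [(0.95, [0.622, -0.014, -0.0])]
side stop_face []
side die []
side lever_unit [(0.71, [0.588, 0.252, -0.001])]
side lever_knob [(0.64, [0.479, 0.283, 0.077])]
side tin [(0.54, [0.735, 0.159, 0.0])]
side spare_die [(0.6, [0.732, -0.167, -0.003])]
side screwdriver [(0.84, [0.347, 0.055, 0.0])]
side oiler [(0.64, [0.732, 0.352, 0.001])]
side wrench [(0.64, [0.625, -0.479, 0.0])]
side spare_b
[... 2195 characters left out ...]
0.022 0.034 206 [0.588 0.276] rect [593. 272.] [130.  96.] 30.0
  z 0.045 0.0535 541 [0.59  0.267] rect [564. 250.] [175.  97.] 6.2
  z 0.0535 0.062 300 [0.556 0.263] rect [537. 270.] [ 71. 130.] 50.4
  z 0.07 0.085 49 [0.479 0.291] rect [479. 289.] [26. 10.] 3.2
  z 0.09 0.11 128 [0.479 0.284] rect [479. 283.] [27. 22.] 2.4
side lever_knob 0.89 698 [0.528 0.27  0.057]
  z 0.005 0.02 16 [0.527 0.24 ] rect [514. 248.] [22. 94.] 73.7
  z 0.045 0.0535 140 [0.542 0.269] rect [538. 263.] [ 34. 139.] 80.0
  z 0.0535 0.062 287 [0.557 0.263] rect [536. 273.] [ 32. 139.] 70.8
  z 0.07 0.085 49 [0.479 0.291] rect [479. 289.] [26. 10.] 3.2
  z 0.09 0.11 122 [0.48  0.284] rect [480. 284.] [24. 22.] 31.1
```

Station ≈ (0.621, −0.0115), yaw ≈ −6.1°. The die sits at station x ≈ −55 mm, so it needs about 125 mm of travel. Lever pivot ≈ (0.586, 0.251), with the knob at (0.479, 0.280). I'm moving in with the claw shut.

>>> drive_tool --pt "0.43 0.99 0 0 0 -0.27" --pt "0.43 0.99 0 0 0 -0.27" --pt "0.43 0.99 0 0 0 -0.27" --pt "0.43 0.99 0 0 0 -0.27" --pt "0.43 0.99 0 0 0 -0.27" --claw 0

```text
t: 3.62
eef_pos: [0.3127, -0.4367, 0.2267]
ee_rot: [-3.141, 0.0, -2.942]
force: [1.2, -0.2, -0.6]
width: 0.043
```

>>> drive_tool --pt "0.43 0.99 0 0 0 -0.27" --pt "0.43 0.99 0 0 0 -0.27" --pt "0.43 0.99 0 0 0 -0.27" --pt "0.43 0.99 0 0 0 -0.27" --pt "0.43 0.99 0 0 0 -0.27"

```text
t: 4.25
eef_pos: [0.3987, -0.2387, 0.2269]
ee_rot: [-3.141, 0.001, -3.083]
force: [0.6, -0.6, 0.3]
width: 0.0004
```

>>> drive_tool --pt "0.43 0.99 0 0 0 -0.27" --pt "0.43 0.99 0 0 0 -0.27" --pt "0.43 0.99 0 0 0 -0.27" --pt "0.43 0.99 0 0 0 -0.27" --pt "0.43 0.99 0 0 0 -0.27"

```text
t: 4.88
eef_pos: [0.4847, -0.0405, 0.2269]
ee_rot: [3.141, 0.001, 3.059]
force: [1.4, -0.4, 0.2]
width: 0.0003
```

>>> drive_tool --pt "0.43 1.0 0 0 0 -0.23" --pt "0 0.05 -1 0 0 0" --pt "0 0 -1 0 0 0" --pt "0 0 -1 0 0 0" --pt "0 0 -0.8 0 0 0"

```text
t: 5.5
eef_pos: [0.5011, 0.0001, 0.0733]
ee_rot: [-3.141, -0.0, 3.035]
force: [-0.1, 0.3, 0.3]
width: 0.0005
```

```bash
python3 -c "
from h import *
p,d=arm.grab_frame('side'); cv2.imwrite('pics/s2.png',cv2.resize(p[130:350,180:460,::-1],None,fx=2.5,fy=2.5))
print(arm.get_state()['q'],arm.get_state()['eef_pos'],arm.get_state()['force'])"
```

```text
[ 3.92764106e-01  2.39635881e-01 -5.68881548e-01 -1.49790219e-03
 -7.67907802e-01 -2.06982645e+00] [ 0.49878936 -0.0005391   0.06967049] [-0.62805863 -1.19293344 -3.73437247]
```

View pics/s2.png

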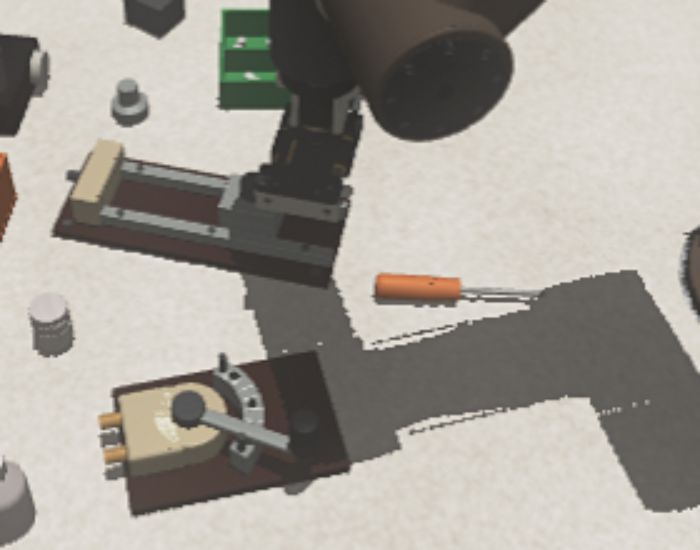

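The crop shows the tool behind the die at (250,190) over the channel, and the lever is still released. A force of −3.7 N appeared, so I'll let it settle before descending.

>>> drive_tool --pt "0 0 0 0 0 0" --pt "0 0 0 0 0 0"

```text
t: 5.8
eef_pos: [0.5026, 0.0003, 0.0761]
ee_rot: [3.141, 0.002, 3.035]
force: [0.4, -0.0, 0.1]
width: 0.0001
```

>>> drive_tool --pt "0 0.02 -0.6 0 0 0" --pt "0 0 -0.4 0 0 0" --pt "0 0 0 0 0 0" --pt "0 0 0 0 0 0"

```text
t: 6.3
eef_pos: [0.5024, 0.0012, 0.0359]
ee_rot: [3.141, 0.002, 3.035]
force: [0.1, 0.1, 0.1]
width: 0.0005
```

>>> drive_tool --pt "0.3 -0.032 0 0 0 0" --pt "0.3 -0.032 0 0 0 0" --pt "0.3 -0.032 0 0 0 0" --pt "0.3 -0.032 0 0 0 0" --pt "0.3 -0.032 0 0 0 0"

```text
t: 6.92
eef_pos: [0.5619, -0.0058, 0.0343]
ee_rot: [-3.141, -0.001, 3.035]
force: [-3.6, -0.1, 1.9]
width: 0.0006
```

>>> drive_tool --pt "0.3 -0.032 0 0 0 0" --pt "0.3 -0.032 0 0 0 0" --pt "0.3 -0.032 0 0 0 0" --pt "0.3 -0.032 0 0 0 0" --pt "0.2 -0.021 0 0 0 0"

```text
t: 7.55
eef_pos: [0.6183, -0.0116, 0.0344]
ee_rot: [-3.142, 0.0, 3.035]
force: [-2.8, 0.2, -0.5]
width: 0.0003
```

Contact is steady at about 3 N. About 33 mm remain, so I'm slowing down.

>>> drive_tool --pt "0.15 -0.016 0 0 0 0" --pt "0.15 -0.016 0 0 0 0" --pt "0.15 -0.016 0 0 0 0" --pt "0.1 -0.011 0 0 0 0" --pt "0 0 0 0 0 0"

```text
t: 8.18
eef_pos: [0.6402, -0.0138, 0.0347]
ee_rot: [3.141, 0.001, 3.035]
force: [-0.1, -0.2, -0.2]
width: 0.0005
```

>>> drive_tool --pt "0.06 -0.006 0 0 0 0" --pt "0.06 -0.006 0 0 0 0" --pt "0 0 0 0 0 0"

```text
t: 8.55
eef_pos: [0.6444, -0.0144, 0.0347]
ee_rot: [3.142, 0.0, 3.035]
force: [-2.7, -0.6, 2.2]
width: 0.0001
```

```bash
cat > c.py <<'E'
from h import *
import sys
k=sys.argv[1]
for cam in ["top","side"]:
    p,d=arm.grab_frame(cam); cv2.imwrite(f"pics/{cam}{k}.png",cv2.resize(p[130:350,180:460,::-1],None,fx=2.5,fy=2.5)); P=cloud(cam,d)
    for n,lo,hi in [("die",.0535,.062),("die",.07,.085),("lever_knob",.09,.11)]:
        for x in arm.cut_out(n,cam)[:1]:
            Q=P[x["pixels"]]; s=Q[(Q[:,2]>lo)&(Q[:,2]<hi)][:,:2].astype(np.float32)
            if len(s)>8:
                c,sz,a=cv2.minAreaRect(s*1000)
                st=(np.array([[np.cos(.1065),-np.sin(.1065)],[np.sin(.1065),np.cos(.1065)]])@(np.array(c)-[621,-11.5]))
                an=np.arctan2(c[1]-251,c[0]-586)%(2*np.pi)-np.radians(165.8)
                print(cam,n,lo,round(x["score"],2),len(s),np.round(c),np.round(sz),round(a,1),"station xy",np.round(st),"lever",round(an,2))
print(arm.get_state()["force"])
E
python3 c.py 3
```

```text
side lever_knob 0.09 0.91 131 [480. 283.] [25. 24.] 6.5 station xy [-171.  277.] lever -0.04
[-1.93390644 -0.13431673  1.22033074]
```

Continue in 2 mm steps until the force rises against the stop.

>>> drive_tool --pt "0.05 -0.005 0 0 0 0" --pt "0.05 -0.005 0 0 0 0" --pt "0 0 0 0 0 0"

```text
t: 9.32
eef_pos: [0.6485, -0.0147, 0.0345]
ee_rot: [-3.142, 0.0, 3.035]
force: [-2.9, 0.3, 1.4]
width: 0.0004
```

>>> drive_tool --pt "0.05 -0.005 0 0 0 0" --pt "0 0 0 0 0 0"

```text
t: 9.57
eef_pos: [0.6505, -0.0149, 0.0345]
ee_rot: [3.142, 0.0, 3.035]
force: [-2.7, 0.1, 1.4]
width: 0.0005
```

>>> drive_tool --pt "0.05 -0.005 0 0 0 0" --pt "0 0 0 0 0 0"

```text
t: 9.82
eef_pos: [0.6506, -0.0151, 0.0344]
ee_rot: [-3.141, -0.003, 3.035]
force: [-8.5, 2.3, 6.1]
width: 0.0008
```

>>> drive_tool --pt "0.04 -0.004 0 0 0 0" --pt "0 0 0 0 0 0"

```text
t: 10.07
eef_pos: [0.6506, -0.0151, 0.0343]
ee_rot: [-3.141, -0.006, 3.035]
force: [-13.6, 3.4, 9.8]
width: 0.0006
```

It stopped at TCP x 0.6506, within 1 mm of the predicted home position, and the force is rising. Backing out and up.

>>> drive_tool --pt "-0.2 0.021 0 0 0 0" --pt "-0.8 0.085 0 0 0 0" --pt "-0.3 0.03 0.7 0 0 0" --pt "-0.5 0.7 1 0 0 1" --pt "-0.5 0.7 1 0 0 1"

```text
t: 10.7
eef_pos: [0.5621, 0.0467, 0.1438]
ee_rot: [3.142, 0.002, -3.036]
force: [1.3, 1.1, 0.4]
width: 0.0006
```

>>> drive_tool --pt "-0.5 1 1 0 0 1" --pt "-0.5 1 0 0 0 1" --pt "-0.5 1 0 0 0 1" --pt "-0.3 1 0 0 0 1" --pt "0 0.8 0 0 0 1"

```text
t: 11.32
eef_pos: [0.4897, 0.2402, 0.1833]
ee_rot: [3.141, 0.003, -2.51]
force: [0.4, -0.2, 0.2]
width: 0.0003
```

>>> drive_tool --pt "0 0.8 0 0 0 1" --pt "0 0.8 0 0 0 1" --pt "0 0.3 0 0 0 1" --pt "0 0 0 0 0 1" --pt "0 0 0 0 0 1"

```text
t: 11.95
eef_pos: [0.4904, 0.3151, 0.1827]
ee_rot: [-3.141, 0.002, -1.987]
force: [0.1, 0.1, 0.0]
width: 0.0002
```

```bash
python3 c.py 4
```

```text
top die 0.0535 0.76 161 [690. -19.] [49. 63.] 85.8 station xy [70. -0.] lever 2.19
top die 0.07 0.76 44 [689. -19.] [23. 22.] 29.6 station xy [69.  0.] lever 2.18
side die 0.0535 0.97 203 [690. -16.] [48. 60.] 83.8 station xy [69.  2.] lever 2.19
side die 0.07 0.97 68 [693. -19.] [23. 26.] 41.0 station xy [73.  0.] lever 2.2
side lever_knob 0.09 0.98 92 [480. 286.] [23. 18.] 26.8 station xy [-172.  280.] lever -0.07
[ 0.18606018 -0.53049535  0.13055824]
```

View pics/top4.png

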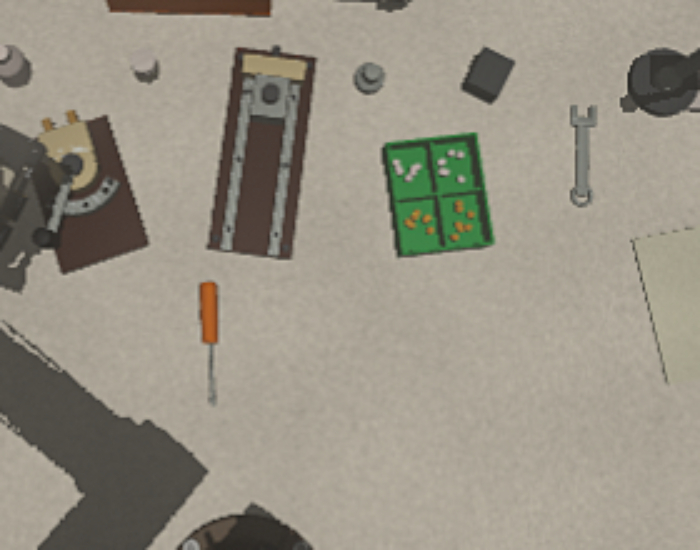

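The die is home (station x ≈ 70 mm, at (270,95) in the crop), and the lever is still released with its knob at (45,238). Lowering behind the knob.

>>> drive_tool --pt "0 0.25 0 0 0 0.8" --pt "0 0 -1 0 0 0.8" --pt "0 0 -1 0 0 0" --pt "0 0 -0.9 0 0 0" --pt "0 0 0 0 0 0"

```text
t: 12.98
eef_pos: [0.4885, 0.3226, 0.0641]
ee_rot: [3.139, -0.005, -1.825]
force: [-0.1, 0.7, 0.9]
width: 0.0003
```

>>> drive_tool --pt "0 0 0 0 0 0"

```text
t: 13.1
eef_pos: [0.4906, 0.3248, 0.0679]
ee_rot: [-3.141, 0.001, -1.824]
force: [-0.1, 0.3, 0.7]
width: 0.0005
```

```bash
python3 - <<'E'
import numpy as np
# pusher centre rigid with lever: radius 110, behind knob by 22.5
pv=np.array([.586,.251])
for th in np.arange(0,1.3,.1):
    a=np.radians(165.8)+th; p=pv+.110*np.array([np.cos(a),np.sin(a)])-.0225*np.array([-np.sin(a),np.cos(a)])
    print(round(th,2),np.round(p,4), "" if th==0 else np.round((p-o)/.04,2)); o=p
E
```

```text
0.0 [0.4849 0.2998] 
0.1 [0.4805 0.2895] [-0.11 -0.26]
0.2 [0.4772 0.2787] [-0.08 -0.27]
0.3 [0.475  0.2677] [-0.06 -0.28]
0.4 [0.4739 0.2566] [-0.03 -0.28]
0.5 [0.4739 0.2453] [ 0.   -0.28]
0.6 [0.475  0.2342] [ 0.03 -0.28]
0.7 [0.4772 0.2232] [ 0.06 -0.27]
0.8 [0.4805 0.2125] [ 0.08 -0.27]
0.9 [0.4849 0.2021] [ 0.11 -0.26]
1.0 [0.4903 0.1923] [ 0.13 -0.25]
1.1 [0.4966 0.183 ] [ 0.16 -0.23]
1.2 [0.5039 0.1744] [ 0.18 -0.21]
```

>>> drive_tool --pt "-0.07 -0.31 0 0 0 0" --pt "-0.07 -0.31 0 0 0 0" --pt "-0.11 -0.26 0 0 0 0.95" --pt "-0.08 -0.27 0 0 0 0.95" --pt "-0.06 -0.28 0 0 0 0.95"

```text
t: 13.72
eef_pos: [0.4749, 0.2671, 0.0679]
ee_rot: [-3.139, 0.003, -1.522]
force: [0.7, 0.4, 0.1]
width: 0.0003
```

>>> drive_tool --pt "-0.03 -0.28 0 0 0 0.95" --pt "0 -0.28 0 0 0 0.95" --pt "0.03 -0.28 0 0 0 0.95" --pt "0 0 0 0 0 0"

```text
t: 14.22
eef_pos: [0.4742, 0.2325, 0.0673]
ee_rot: [-3.141, 0.001, -1.229]
force: [-1.0, 1.1, 0.9]
width: 0.0007
```

```bash
python3 c.py 5
```

```text
top die 0.0535 0.84 146 [689. -20.] [48. 60.] 85.8 station xy [69. -1.] lever 2.18
top die 0.07 0.84 44 [689. -19.] [23. 23.] 45.6 station xy [68.  0.] lever 2.18
side die 0.0535 0.83 218 [691. -18.] [52. 62.] 87.0 station xy [70.  1.] lever 2.19
side die 0.07 0.83 70 [691. -18.] [23. 26.] 11.9 station xy [70.  1.] lever 2.19
[0.1435936  0.55911148 0.9446106 ]
```

View pics/side5.png

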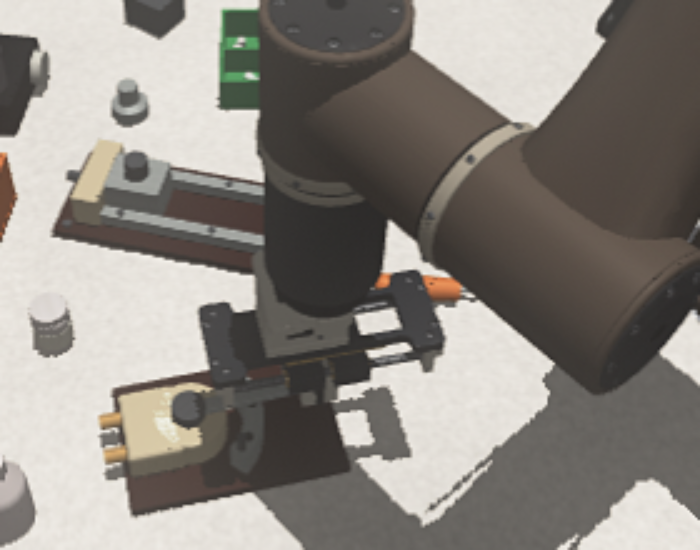

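The lever has moved to mid-sweep (half clamp), with its arm running from (188,408) to about (310,370). The die is still home. Continuing to full clamp.

>>> drive_tool --pt "0.06 -0.27 0 0 0 0.95" --pt "0.08 -0.27 0 0 0 0.95" --pt "0.11 -0.26 0 0 0 0.95" --pt "0.13 -0.25 0 0 0 0.95" --pt "0 0 0 0 0 0"

```text
t: 15.25
eef_pos: [0.4894, 0.1909, 0.0664]
ee_rot: [3.141, -0.0, -0.831]
force: [-0.7, -0.7, -0.9]
width: 0.0005
```

>>> drive_tool --pt "0.16 -0.23 0 0 0 0.95" --pt "0.09 -0.11 0 0 0 0.5" --pt "0 0 0 0 0 0"

```text
t: 15.62
eef_pos: [0.4994, 0.1778, 0.0664]
ee_rot: [3.141, 0.0, -0.68]
force: [-0.2, -0.4, -0.8]
width: 0.0004
```

>>> drive_tool --pt "0.1 -0.08 0 0 0 0.4" --pt "0.06 -0.04 0 0 0 0" --pt "0 0 0 0 0 0"

```text
t: 16.0
eef_pos: [0.5027, 0.1749, 0.0663]
ee_rot: [3.141, 0.004, -0.639]
force: [-19.1, 15.4, 9.0]
width: 0.0002
```

Firm contact at the hard stop, about 25 N. Backing off along the approach, then up and aside.

>>> drive_tool --pt "-0.16 0.12 0 0 0 0" --pt "-0.5 0.4 0 0 0 0" --pt "-0.4 0.3 0.6 0 0 0" --pt "0 0 1 0 0 0" --pt "0 0 1 0 0 0"

```text
t: 16.62
eef_pos: [0.4629, 0.2061, 0.1716]
ee_rot: [3.141, -0.0, -0.637]
force: [0.9, 0.5, -0.9]
width: 0.0007
```

>>> drive_tool --pt "0 0.7 0.7 0 0 0" --pt "0 0.7 0 0 0 0" --pt "0 0.7 0 0 0 0" --pt "0 0 0 0 0 0" --pt "0 0 0 0 0 0"

```text
t: 17.25
eef_pos: [0.4628, 0.2898, 0.1973]
ee_rot: [3.139, 0.0, -0.635]
force: [-1.4, 0.3, -0.6]
width: 0.0007
```

```bash
python3 c.py 6; sed -i 's/{cam}1/{cam}7/' a.py; python3 a.py | grep -v -E "station|stop_face"
```

```text
top die 0.0535 0.58 149 [689. -19.] [49. 60.] 83.9 station xy [69. -0.] lever 2.18
top die 0.07 0.58 45 [689. -19.] [24. 22.] 45.2 station xy [68. -0.] lever 2.18
top lever_knob 0.09 0.72 50 [521. 164.] [24. 23.] 47.7 station xy [-118.  164.] lever 1.18
side die 0.0535 0.94 207 [691. -18.] [53. 60.] 84.3 station xy [70.  1.] lever 2.19
side die 0.07 0.94 68 [691. -17.] [23. 24.] 85.3 station xy [70.  2.] lever 2.19
[ 0.64021644  0.02569859 -0.4454271 ]
top die [(0.61, [0.694, -0.023, 0.013])]
top lever_unit [(0.64, [0.584, 0.247, 0.002])]
top lever_knob [(0.67, [0.527, 0.159, 0.079])]
top tin [(0.46, [0.739, 0.162, -0.001]), (0.35, [0.619, -0.013, -0.002])]
top spare_die [(0.66, [0.73, -0.168, -0.002])]
top screwdriver [(0.8, [0.341, 0.057, 0.001])]
top oiler [(0.8, [0.735, 0.347, 0.002]), (0.43, [0.343, 0.056, 0.0])]
top wrench [(0.61, [0.627, -0.478, 0.002]), (0.6, [0.343, 0.057, -0.001])]
top spare_block [(0.67, [0.741, -0.337, 0.002])]
top stud_cup []
side die [(0.71, [0.689, -0.019, 0.011]), (0.36, [0.734, 0.352, 0.001])]
side lever_unit [(0.77, [0.588, 0.251, 0.002])]
side lever_knob []
side tin [(0.7, [0.735, 0.158, 0.001])]
side spare_die []
side screwdriver [(0.62, [0.346, 0.055, -0.003])]
side oiler [(0.66, [0.73, 0.352, -0.001]), (0.23, [0.62, -0.015, 0.001])]
side wrench [(0.46, [0.625, -0.477, 0.002])]
side spare_block [(0.97, [0.733, -0.339, -0.002])]
side stud_cup []
18.95 [0.4634114  0.28973784 0.19855913] [ 3.14157356e+00  2.19804673e-05 -6.35221956e-01] [-0.07958115 -0.09199407  0.41571793] 0.00028487930002703624
```

View pics/top6.png

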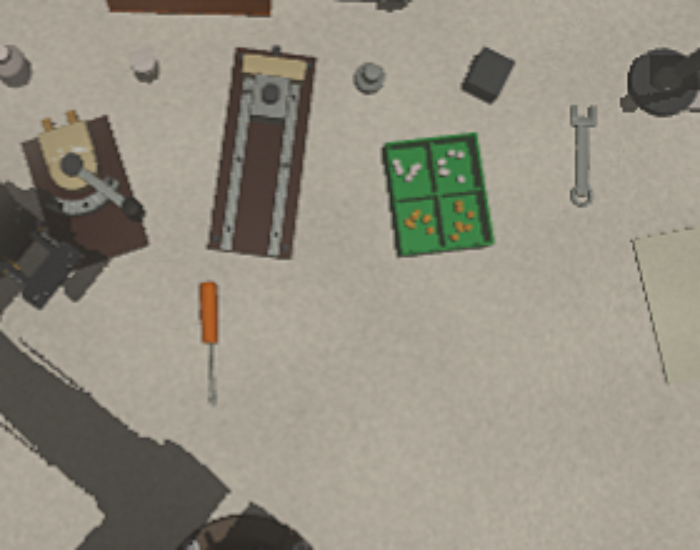

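View pics/side6.png

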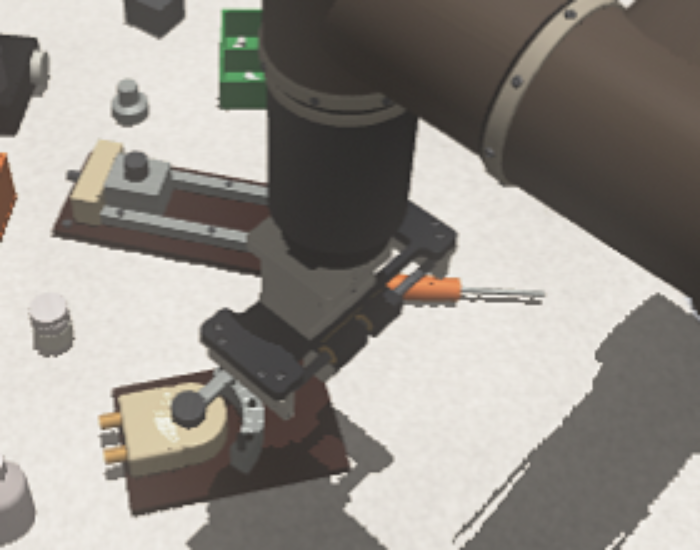

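The top view shows the knob at (132,207), at full clamp (about 1.18 rad), and the die against the stop at (270,95). The arm is clear of everything, so I'm handing in.

```bash
python3 -c "
from station import arm
print(arm.job_done())"
```

```text
the job is handed in; nothing more can be done
None
```

The die is home against the stop, the clamp lever is at full clamp, and I handed the job in at about 19 s of the 56 s allowed. No verdict was reported.

- **Die:** I pushed it along the channel with shut fingers until the force rose at the stop. The last depth checks put it at station x of 68–70 mm (70 is home) and still flat.
- **Lever:** I swept it by the knob through half clamp to the hard stop, where contact was about 25 N, then backed off. The last top view measured about 1.18 rad against the 1.12 needed, good to a few hundredths of a rad. The side camera could not confirm it because the arm hid the knob.
- **Loose things:** The tin, spare die, screwdriver, oiler, wrench and spare block were all within about 5 mm of where they started. The stud cup was not found in the last pictures, but I never went near it.
- **Camera disagreement:** One network reading put the die about 4 mm past home. I trusted the depth measurement and the force rise instead.

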